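# Turn the grill stone in its tipping tray and serve the tray

## Task

The grill stone in the steel tray leans on a sloping rest with its ribbed face up. Without touching the stone, tip the tray slowly up by the bar at its end, on its foot on the worktop, until the stone tumbles over the sill onto its ribs and slides along the flat landing, and put the tray back down flat on the worktop. Then take the tray by its overhead handle and set it down lengthwise in the middle of the slatted wooden board.

Things in the scene. Friction and masses are not known exactly. Their poses are not given: they have to be found in the camera images.
- tray: Open steel tray 160x100 mm, walls 65 high, 6 thick, 0.55 kg. Origin: centre of underside; x from tipping-bar end to foot end, y across, z up. Inside (88 wide), from -x: a rest sloping 52 degrees down to a 7 mm sill at x -21, then a flat landing 16 high from there to x +74. As the -x end is lifted the stone stands up against the sill, topples over it at about 38 degrees of tilt and slides along the landing.
- tip_bar (a point): Centre of the tipping bar: dark wooden round bar, diameter 12 mm, 92 mm long, along the tray's y, 62 mm outside the -x end wall (clear gap 56), 48 mm above the underside, 222 mm from the foot edge; held by two 8 mm rods 40 mm either side of its middle. It can turn between the fingers.
- bail_bar (a point): Centre of the overhead handle: dark wooden round bar, diameter 12 mm, along the tray's y, 134 mm above the underside, 5 mm to +x of the tray's middle (close to its centre of mass), between two upright rods 107 mm apart.
- foot_edge (a point): Middle of the tray's lower +x edge, on which it turns on the worktop as it is tipped; slowly to about 50 degrees is sure.
- stone: Dark grey reversible grill stone, 66 (its x, down the slope at the start) x 80 x 12 mm, 0.17 kg, loose leaning on the tray's sloping rest. Origin at its centre. Its z points out of the face with six ribs: obliquely up at the start, down once turned. The other face is smooth.
- board_top (a point): Centre of the top of the fixed slatted light-wood board, 240 mm along its x axis, 147 mm across, top 30 mm above the worktop.
There are look-alikes about, which are no part of the job. Of the things that look like the tray, the larger one is meant.

How it is judged:
On the way, in this order (a step that is already met when the one before it is completed fails the run):
1. the tray is tipped up by more than 25 degrees with its foot on the worktop and the stone in it (angle between tray's own z axis and vertical above 0.44 rad and height (world z) of foot_edge below 0.025 m and distance between stone and tray below 0.13 m), for 0.1 s.
2. the tray is back flat on the worktop, the stone ribs down on its landing (angle between tray's own z axis and vertical below 0.06 rad and height (world z) of tray below 0.008 m and angle between stone's own z axis and vertical above 2.9 rad and x of stone in the frame of tray above 0.005 m and z of stone in the frame of tray below 0.04 m), for 0.2 s.
At the end, for the whole second after the job is handed in: The tray stands level (within 3 degrees) on the slatted board, its centre within 30 mm of the board's centre and its length within 11 degrees of the board's, either way round; the stone lies ribs down on the tray's flat landing; all released and at rest (horizontal distance between tray and board_top below 0.03 m and angle between the x axis of tray and the x axis of board_top, either way round below 0.2 rad and angle between tray's own z axis and vertical below 0.06 rad and height (world z) of tray between 0.024 and 0.036 m and angle between stone's own z axis and vertical above 2.9 rad and x of stone in the frame of tray above 0.005 m and z of stone in the frame of tray below 0.04 m and linear speed of each of tray, stone below 0.02 m/s); the robot touches nothing.
It fails at once if the robot touches the stone (contact force between any of the fingers, the arm and stone above 0.5 N).
It also fails if it takes over 64 s, if anything falls off the work surface, if the arm or the gripper's body presses on something with over 40 N, if the wrist force passes 120 N, or if a joint passes its speed limit or range.

## Robot

A 6-joint arm with a two-finger parallel gripper is mounted at the origin on a cart in front of the work surface, level with it; the furniture and walls round the work are solid. World frame = base frame: x ahead of the robot, y to its left, z up, the work surface at z = 0. Lengths are in m, angles in rad, forces in N, time in s.
With the tool pointing down it reaches from about 0.3 to 0.875 m from the base axis. Payload 6.4 kg.
Tool frame: the origin (TCP) lies where the fingers leave the gripper's body, on its centre line; the fingertips stand 73 mm ahead of it and the grasp point (between the pads) lies 54 mm ahead of it; z points along the fingers, y is the line along which they close (so a half turn about z gives the same grasp; the last joint's range is limited). The gripper opens to 85 mm and grips with 20 to 120 N. Pads are 22 mm wide; open, the fingers measure 114 mm over their backs; the gripper's body (76 mm by 85 mm) begins 54 mm behind the grasp point. The pads swing forward as they close: fully open they stand 13 mm farther back than shut.
Start: joints at [1.052, 0.181, 1.607, -0, 1.354, -0.206], TCP at [0.177, 0.547, 0.304] pointing down, gripper open.
Joint ranges: [-2.99, 2.99], [-0.89, 2.07], [0.3, 2.58], [-1.14, 4.28], [0, 2.63], [-3.12, 3.12]. Speed limits (rad/s): [2.57, 2.57, 3.01, 3.14, 3.14, 3.14].

## Interface

Orientations are given as a unit quaternion [x, y, z, w].
In Python, from bench import bot, vision, workorder gives the robot as it stands. The module is installed in compiled form; this text tells all that it offers.
- The arm moves only by the tool arm_command, never from a script. Its argument "series" is a list of rows, each a list of 7 numbers: the turn, a rotation vector about the tool's x, y, z in degrees, then the shift along the tool's x, y, z in cm, then the finger opening in cm, from 0 to 8.54. A call has 1 to 12 rows; each row is the pose to reach, as a shift and turn from the pose commanded when the call began, along the tool's axes at that moment; what a row does not reach only later rows make up. A row lasts 1/12 s, in which the tool goes at most 41.7 mm and 7.16 degrees, less where a joint would pass 70% of its speed; a pose out of reach is approached as far as the arm can. A call with a gripper value outside its range is refused whole. The fingers move at their own pace and stop on an object; the grip force is fixed at half the most. Time passes only in rows, so rows that repeat a pose let the fingers close. It gives the time, the measured TCP pose, the force, the opening and the grip force at its end, in the units of the state.
- bot.state(): the state, without advancing time (a new reading comes with each control period).
- vision.snapshot(name): name is "scene" or "top"; returns (picture, depth): 480x640x3 uint8, red, green, blue; 480x640 float32, m along the optical axis (not along the pixel's ray), 0 where there is no reading.
- vision.camera_model(name): a dict with "camera_matrix" (3x3 intrinsics, pixels), "k1" (the pictures are not rectified: a ray, as slopes to the right and down, at radius r is drawn at 1 + k1 r^2 times it, then the intrinsics apply), "position" and "rotation" of the camera in the world. Camera axes: x right, y down, z forward; pixel columns grow to the right and rows downward; lengths in m; the calibration is good to about 2 mm. A picture is of the moment at which its call begins. camera_model takes no time and is no camera call.
- workorder.sign_off(): hands the job in; it is judged then, once.
Trained networks look in the newest picture that a camera, given by its name, has taken for a name from the list of things; names that differ only in an ending like _2 or _b are one class to them, and where a whole thing is asked for, a point or a joint stands for the part that bears it (a point fixed in the world has none). Each returns a list of dicts, best first, with "conf" (0 to 1); they miss things now and then, are a little off and sometimes report something else, mostly with a low value. They report only what shows in the picture. A call takes as long as a camera call. They do not tell look-alikes from the thing itself.
- vision.boxes_of(camera, label): "xy" ([column, row] as shares, 0 to 1, of the picture: columns of its width, rows of its height, amid what is visible of it).
- vision.mark_of(camera, label): "xy" ([column, row] as shares, 0 to 1, of the picture: columns of its width, rows of its height: a listed point, or the origin of a listed thing).
The state is a dict: "time_s": time; "joint_positions": joint angles; "dq": joint speeds; "tau": joint torques, N m; "position": TCP position; "orientation": TCP orientation; "ft_force": force on the tool from outside, world axes, zero at the start; "wrist_torque": the same for the moment, N m; "finger_gap": finger opening in m; "grip_force": force on a finger pad.
Only numpy, scipy, OpenCV 4.12 (cv2) and the standard library are available. Lean on these libraries where they do the work, as an engineer would, in place of code of your own. Each camera call takes 0.05 s, during which the arm holds its last target. There are 200 camera calls.

## Working session

There is one attempt and no reset: what is moved stays moved. The work goes in short steps, Python scripts to look and compute and a tool call to move; the robot and the scene stay as the last step left them, time stands still between calls to the robot, and variables do not carry over. Pictures are saved under pics/ and viewed, at most 11 in all, crops included, and the job is handed in when it is done.

Besides the shell and the picture viewer there is one more tool, called as name(argument=value, ...) on one line, values as JSON. arm_command: Moves the arm, as the interface text tells. Its arguments: {"type":"object","properties":{"series":{"type":"array"}},"required":["series"]}

```bash
mkdir -p pics
cat > h.py <<'E'
import numpy as np, cv2
from bench import bot, vision, workorder
from scipy.spatial.transform import Rotation as R
def cam(n):
    m=vision.camera_model(n); K=np.array(m["camera_matrix"]); r=np.array(m["rotation"])
    if r.shape!=(3,3): r=R.from_quat(r).as_matrix()
    return K,m["k1"],np.array(m["position"]),r
def ray(n,u,v):
    K,k1,p,r=cam(n); d=np.array([(u-K[0,2])/K[0,0],(v-K[1,2])/K[1,1]]); s=d.copy()
    for _ in range(20): s=d/(1+k1*(s@s))
    return p,r@np.array([s[0],s[1],1.])
def atz(n,u,v,z):
    p,d=ray(n,u,v); return p+d*(z-p[2])/d[2]
def atd(n,u,v,depth):
    p,d=ray(n,u,v); return p+d*depth
def pc(n,D):
    K,k1,p,r=cam(n); u,v=np.meshgrid(np.arange(640),np.arange(480))
    d=np.stack([(u-K[0,2])/K[0,0],(v-K[1,2])/K[1,1]],-1); s=d.copy()
    for _ in range(20): s=d/(1+k1*(s**2).sum(-1,keepdims=True))
    P=np.concatenate([s,np.ones(s.shape[:2]+(1,))],-1)*D[...,None]
    return P@r.T+p
E
python3 - <<'E'
from h import *
for n in("scene","top"):
    im,D=vision.snapshot(n); cv2.imwrite(f"pics/{n}0.png",im[...,::-1]); np.save(f"{n}.npy",D)
    K,k1,p,r=cam(n); print(n,K[0,0],k1,p,r.round(2).tolist())
    for l in("tray","tip_bar","bail_bar","foot_edge","stone","board_top"):
        for d in vision.mark_of(n,l)[:3]:
            u,v=d["xy"][0]*640,d["xy"][1]*480
            z=dict(tray=0,tip_bar=.048,bail_bar=.134,foot_edge=0,stone=.045,board_top=.03)[l]
            dd=D[int(v),int(u)]
            print(l,round(d["conf"],2),round(u),round(v),atz(n,u,v,z).round(3),atd(n,u,v,dd).round(3))
print(bot.state())
E
```

```text
scene 553.7318864909896 -0.11182020536513439 [-0.21551987 -1.12626307  0.76478079] [[0.8, -0.28, 0.53], [-0.59, -0.37, 0.71], [-0.0, -0.89, -0.46]]
tray 0.86 452 359 [ 0.542 -0.567  0.   ] [ 0.506 -0.593  0.036]
tray 0.61 359 288 [ 0.557 -0.241  0.   ] [ 0.517 -0.287  0.04 ]
tip_bar 0.95 408 351 [ 0.441 -0.532  0.048] [ 0.486 -0.492 -0.001]
tip_bar 0.71 401 291 [ 0.581 -0.366  0.048] [ 0.574 -0.372  0.054]
bail_bar 0.98 458 321 [ 0.5   -0.597  0.134] [ 0.538 -0.569  0.101]
bail_bar 0.89 353 240 [ 0.546 -0.227  0.134] [ 0.543 -0.231  0.137]
bail_bar 0.16 401 294 [ 0.478 -0.465  0.134] [ 0.572 -0.375  0.049]
foot_edge 0.89 334 274 [ 0.551 -0.148  0.   ] [ 0.504 -0.209  0.047]
foot_edge 0.85 475 355 [ 0.59  -0.588  0.   ] [ 0.555 -0.612  0.034]
stone 0.64 366 279 [ 0.551 -0.273  0.045] [ 0.529 -0.297  0.065]
board_top 0.76 264 219 [0.542 0.187 0.03 ] [0.542 0.186 0.03 ]
top 463.1047079191568 -0.05041928742486586 [ 0.26374146 -0.14494763  1.47626168] [[0.1, -0.97, 0.21], [-1.0, -0.1, 0.02], [0.0, -0.21, -0.98]]
tray 0.79 365 246 [ 0.548 -0.237  0.   ] [ 0.522 -0.229  0.137]
tray 0.75 466
[... 655 characters left out ...]
{'time_s': 0.7, 'joint_positions': array([ 1.05169690e+00,  1.80732703e-01,  1.60702331e+00, -4.34491349e-06,
        1.35381987e+00, -2.06309191e-01]), 'dq': array([ 0.00017935, -0.00012651, -0.00287232, -0.00064101,  0.00017894,
        0.0008546 ]), 'tau': array([ 9.62615741e-04, -4.44694126e+01, -3.51636171e+01, -1.46872918e-05,
        3.66599179e-04,  6.32707412e-06]), 'position': array([0.17692538, 0.54710377, 0.30391505]), 'orientation': array([1.55757878e-01, 9.87795264e-01, 7.08483482e-06, 4.95780046e-06]), 'ft_force': array([ 0.48724294,  0.18717177, -0.45146834]), 'wrist_torque': array([-0.02326962,  0.03858143,  0.05322745]), 'grip_force': 0.0, 'finger_gap': 0.08541711399241231}
```

View pics/scene0.png

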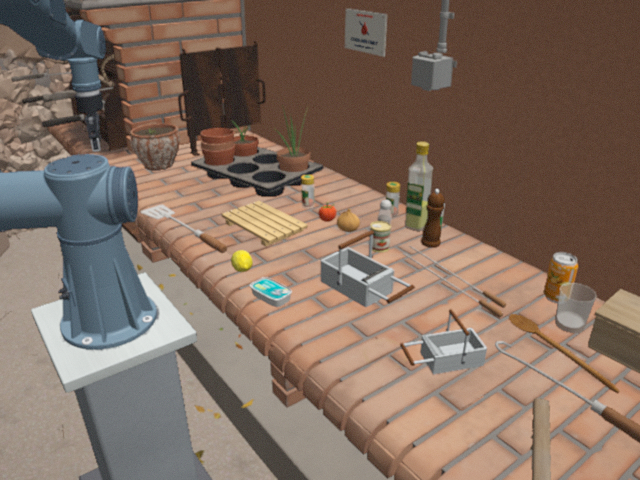

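View pics/top0.png

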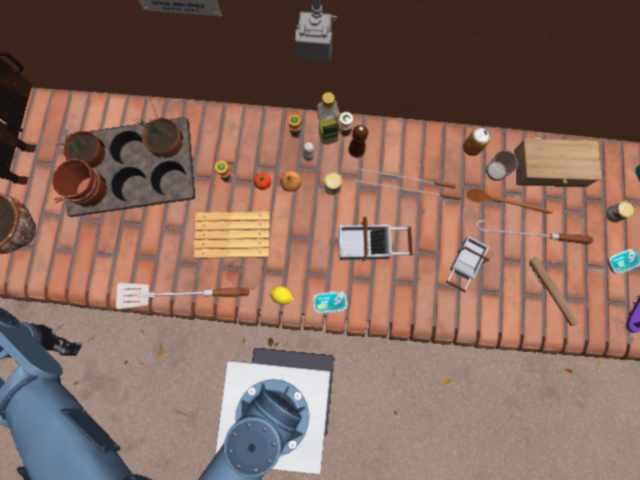

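Run:
```python
from h import *
P=pc("top",np.load("top.npy"))
x,y,z=P[...,0],P[...,1],P[...,2]
def fit(m,t):
    q=P[m][:,:2]; r=cv2.minAreaRect(q.astype(np.float32)*1000); print(t,m.sum(),np.round(r[0],1),np.round(r[1],1),round(r[2],1),P[m].mean(0).round(3))
reg=(x>.42)&(x<.68)&(y>-.42)&(y<-.1)
fit(reg&(z>.118)&(z<.15),"bail")
fit(reg&(z>.03)&(z<.07)&(y<-.345),"tip")
fit(reg&(z>.058)&(z<.072)&(y>-.34),"rim")
fit((x>.38)&(x<.7)&(y>.03)&(y<.4)&(z>.022)&(z<.038),"board")
P=pc("scene",np.load("scene.npy"));x,y,z=P[...,0],P[...,1],P[...,2]
reg=(x>.42)&(x<.68)&(y>-.42)&(y<-.1)
fit(reg&(z>.122)&(z<.15),"bail s")
fit(reg&(z>.035)&(z<.065)&(y<-.355),"tip s")
fit(reg&(z>.060)&(z<.07)&(y>-.34),"rim s")
fit((x>.38)&(x<.7)&(y>.03)&(y<.4)&(z>.022)&(z<.038),"board s")
```

```text
bail 159 [ 555.2 -227.4] [115.4  12.3] 6.6 [ 0.554 -0.227  0.14 ]
tip 141 [ 571.9 -364.3] [90.8 36. ] 1.5 [ 0.57  -0.37   0.053]
rim 502 [ 558.9 -238. ] [117.7 180.2] 12.3 [ 0.557 -0.254  0.066]
board 3050 [520.3 189.5] [329.4 251.2] 10.8 [0.539 0.192 0.03 ]
bail s 206 [ 557.  -227.5] [118.8  14.4] 4.4 [ 0.551 -0.229  0.136]
tip s 183 [ 570.4 -368.7] [91.7 25.7] 0.9 [ 0.565 -0.372  0.051]
rim s 568 [ 556.  -231.4] [123.9 164.9] 6.3 [ 0.555 -0.251  0.065]
board s 1827 [586.  229.2] [249.  310.8] 6.3 [0.539 0.184 0.029]
```

The real tray is the larger one, at about (365,240) in top. Its tip bar is at (402,240), bail at (366,238), and stone (dark) at (379,242). The smaller look-alike is at (468,262) and the board is at (231,235).

```bash
cat >> h.py <<'E'
def row(p,yaw):  # TCP target, yaw (deg) of tool y, pointing down
    s=bot.state(); r0=R.from_quat(s["orientation"]); a=np.radians(yaw)
    y=np.array([np.cos(a),np.sin(a),0]); z=np.array([0,0,-1.]); T=R.from_matrix(np.c_[np.cross(y,z),y,z])
    print("row",(r0.inv()*T).as_rotvec(degrees=True).round(1),(r0.inv().apply(np.array(p)-s["position"])*100).round(2),"t",s["time_s"])
E
python3 - <<'E'
from h import *
row([.570,-.371,.25],-84)
im=cv2.imread("pics/top0.png")
hsv=cv2.cvtColor(im,cv2.COLOR_BGR2HSV)
m=cv2.inRange(hsv,(12,60,110),(35,255,255)); m[:200]=0;m[268:]=0;m[:,:185]=0;m[:,280:]=0
c=max(cv2.findContours(cv2.morphologyEx(m,cv2.MORPH_CLOSE,np.ones((7,7))),0,2)[0],key=cv2.contourArea)
q=np.array([atz("top",*a[0],.03)[:2]*1000 for a in c],np.float32); print(cv2.minAreaRect(q))
E
```

```text
row [  0.   -0.  156.1] [-65.65 -75.26   5.39] t 0.7
((539.6494750976562, 191.72976684570312), (151.3723907470703, 244.35682678222656), 6.623876571655273)
```

arm_command(series=[[0, 0, 156, -65.6, -75.3, 0, 5.5], [0, 0, 156, -65.6, -75.3, 0, 5.5], [0, 0, 156, -65.6, -75.3, 0, 5.5], [0, 0, 156, -65.6, -75.3, 0, 5.5], [0, 0, 156, -65.6, -75.3, 0, 5.5], [0, 0, 156, -65.6, -75.3, 0, 5.5], [0, 0, 156, -65.6, -75.3, 0, 5.5], [0, 0, 156, -65.6, -75.3, 0, 5.5], [0, 0, 156, -65.6, -75.3, 0, 5.5], [0, 0, 156, -65.6, -75.3, 0, 5.5], [0, 0, 156, -65.6, -75.3, 0, 5.5], [0, 0, 156, -65.6, -75.3, 0, 5.5]])

```text
time_s: 1.7
position: [0.3737, 0.0853, 0.3044]
orientation: [0.789, 0.614, 0.001, 0.001]
ft_force: [1.3, 0.0, 0.5]
finger_gap: 0.0553
grip_force: 0.0
```

Run:
```python
from h import *
row([.570,-.371,.25],-84)
```

```text
row [ 0.1 -0.1 69.8] [-39.42  30.23   5.48] t 1.7
```

arm_command(series=[[0, 0, 69.8, -39.4, 30.2, 0, 5.5], [0, 0, 69.8, -39.4, 30.2, 0, 5.5], [0, 0, 69.8, -39.4, 30.2, 0, 5.5], [0, 0, 69.8, -39.4, 30.2, 0, 5.5], [0, 0, 69.8, -39.4, 30.2, 0, 5.5], [0, 0, 69.8, -39.4, 30.2, 0, 5.5], [0, 0, 69.8, -39.4, 30.2, 0, 5.5], [0, 0, 69.8, -39.4, 30.2, 0, 5.5], [0, 0, 69.8, -39.4, 30.2, 0, 5.5], [0, 0, 69.8, -39.4, 30.2, 0, 5.5], [0, 0, 69.8, -39.4, 30.2, 5.4, 5.5], [0, 0, 69.8, -39.4, 30.2, 5.4, 5.5]])

```text
time_s: 2.7
position: [0.5692, -0.3606, 0.2584]
orientation: [0.999, 0.055, 0.002, 0.002]
ft_force: [-0.1, 0.4, -0.2]
finger_gap: 0.0549
grip_force: 0.0
```

Run:
```python
from h import *
row([.570,-.371,.25],-84)
row([.570,-.371,.102],-84)
im,D=vision.snapshot("scene"); cv2.imwrite("pics/s1.png",cv2.resize(im[190:350,280:500,::-1],None,fx=3,fy=3))
for l in ("tip_bar","foot_edge","bail_bar"):
    z=dict(tip_bar=.048,bail_bar=.134,foot_edge=0)[l]
    for d in vision.mark_of("scene",l)[:3]: print(l,d["conf"],atz("scene",d["xy"][0]*640,d["xy"][1]*480,z).round(3))
```

```text
row [ 0.2 -0.2  0.3] [-0.03  1.04  0.84] t 2.7
row [ 0.2 -0.2  0.3] [-0.08  0.99 15.64] t 2.7
tip_bar 0.95 [ 0.58  -0.382  0.048]
tip_bar 0.9 [ 0.435 -0.536  0.048]
foot_edge 0.88 [ 0.546 -0.154  0.   ]
foot_edge 0.77 [ 0.59  -0.589  0.   ]
foot_edge 0.36 [ 0.626 -0.323  0.   ]
bail_bar 0.94 [ 0.506 -0.593  0.134]
bail_bar 0.9 [ 0.551 -0.222  0.134]
```

View pics/s1.png

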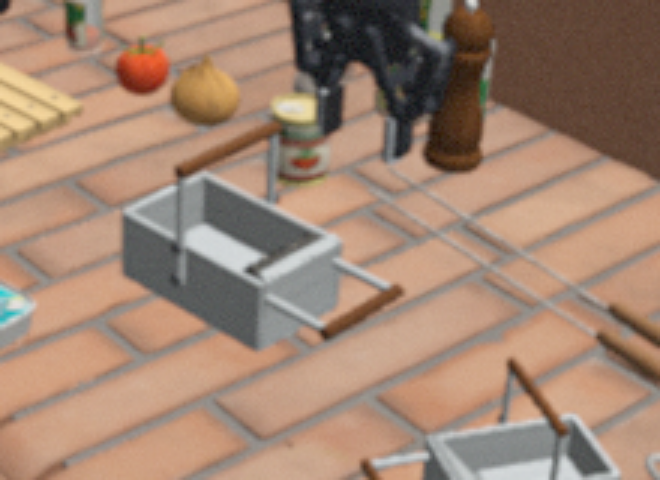

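arm_command(series=[[0, 0, 0, 0, 0.2, 3, 5.5], [0, 0, 0, 0, 0.2, 6, 5.5], [0, 0, 0, 0, 0.2, 8, 5.5], [0, 0, 0, 0, 0.2, 8, 5.5], [0, 0, 0, 0, 0.2, 8, 5.5], [0, 0, 0, 0, 0.2, 8, 5.5]])

```text
time_s: 3.4
position: [0.5693, -0.3599, 0.1806]
orientation: [0.998, 0.056, 0.002, 0.002]
ft_force: [1.1, 0.0, 0.9]
finger_gap: 0.0548
grip_force: 0.0
```

Run:
```python
from h import *
row([.570,-.373,.102],-84)
```

```text
row [ 0.2 -0.2  0.4] [-0.1   1.29  7.86] t 3.4
```

arm_command(series=[[0, 0, 0, -0.1, 1.3, 0, 5.5], [0, 0, 0, -0.1, 1.3, 2, 5.5], [0, 0, 0, -0.1, 1.3, 5, 5.5], [0, 0, 0, -0.1, 1.3, 7.8, 5.5], [0, 0, 0, -0.1, 1.3, 7.8, 5.5], [0, 0, 0, -0.1, 1.3, 7.8, 5.5], [0, 0, 0, -0.1, 1.3, 7.8, 5.5]])

```text
time_s: 3.98
position: [0.5697, -0.3741, 0.1018]
orientation: [0.998, 0.055, 0.001, 0.001]
ft_force: [0.5, 0.3, 0.2]
finger_gap: 0.0546
grip_force: 0.0
```

Run:
```python
from h import *
row([.570,-.373,.102],-84)
im,D=vision.snapshot("scene"); cv2.imwrite("pics/s2.png",cv2.resize(im[190:350,280:500,::-1],None,fx=3,fy=3))
```

```text
row [ 0.2 -0.1  0.3] [ 0.05 -0.11 -0.02] t 3.9833
```

View pics/s2.png

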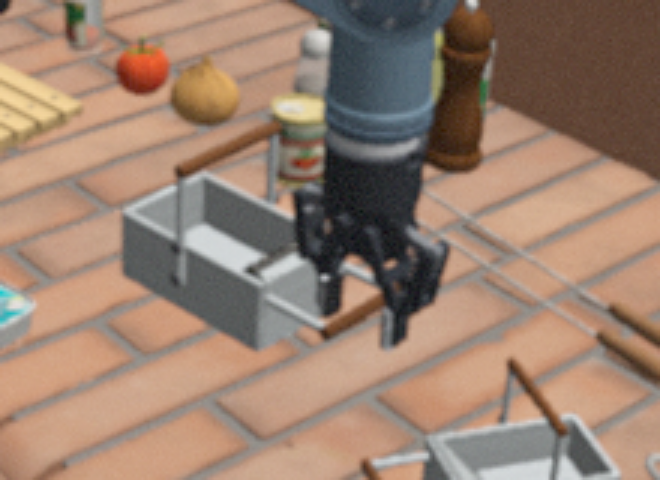

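The fingers straddle the tip bar, with tips at about (330,308) and (395,345) in the crop and the bar between them. I'll close now.

arm_command(series=[[0, 0, 0, 0, 0, 0, 0], [0, 0, 0, 0, 0, 0, 0], [0, 0, 0, 0, 0, 0, 0], [0, 0, 0, 0, 0, 0, 0], [0, 0, 0, 0, 0, 0, 0], [0, 0, 0, 0, 0, 0, 0], [0, 0, 0, 0, 0, 0, 0], [0, 0, 0, 0, 0, 0, 0]])

```text
time_s: 4.7
position: [0.5689, -0.373, 0.1002]
orientation: [0.998, 0.055, 0.0, 0.0]
ft_force: [-1.5, 0.8, 6.3]
finger_gap: 0.0101
grip_force: 58.5
```

Run:
```python
from h import *
r,a0=22.71,np.degrees(np.arctan2(48,222))
f=lambda t:np.array([r*np.cos(np.radians(a0+t)),r*np.sin(np.radians(a0+t))])
for t in range(0,53,2): print(t,(f(0)[0]-f(t)[0]).round(2),(f(t)[1]-f(0)[1]).round(2))
```

```text
0 0.0 0.0
2 0.18 0.77
4 0.39 1.54
6 0.62 2.29
8 0.88 3.04
10 1.17 3.78
12 1.48 4.51
14 1.82 5.23
16 2.18 5.93
18 2.57 6.62
20 2.98 7.3
22 3.41 7.97
24 3.87 8.61
26 4.35 9.24
28 4.85 9.86
30 5.37 10.46
32 5.92 11.03
34 6.48 11.59
36 7.06 12.13
38 7.66 12.65
40 8.28 13.15
42 8.91 13.62
44 9.56 14.07
46 10.23 14.5
48 10.91 14.91
50 11.61 15.29
52 12.31 15.65
```

arm_command(series=[[0, 0, 0, 0, -0.09, -0.39, 0], [0, 0, 0, 0, -0.18, -0.77, 0], [0, 0, 0, 0, -0.39, -1.54, 0], [0, 0, 0, 0, -0.62, -2.29, 0], [0, 0, 0, 0, -0.88, -3.04, 0], [0, 0, 0, 0, -1.17, -3.78, 0], [0, 0, 0, 0, -1.48, -4.51, 0], [0, 0, 0, 0, -1.82, -5.23, 0], [0, 0, 0, 0, -2.18, -5.93, 0], [0, 0, 0, 0, -2.57, -6.62, 0], [0, 0, 0, 0, -2.98, -7.3, 0], [0, 0, 0, 0, -2.98, -7.3, 0]])

```text
time_s: 5.7
position: [0.5658, -0.3425, 0.174]
orientation: [0.998, 0.056, 0.001, 0.001]
ft_force: [0.2, -0.6, -4.9]
finger_gap: 0.0103
grip_force: 58.4
```

Run:
```python
from h import *
print(bot.state()["position"])
im,D=vision.snapshot("scene"); cv2.imwrite("pics/s3.png",cv2.resize(im[190:350,280:500,::-1],None,fx=3,fy=3))
```

```text
[ 0.56580683 -0.34254103  0.17398048]
```

View pics/s3.png

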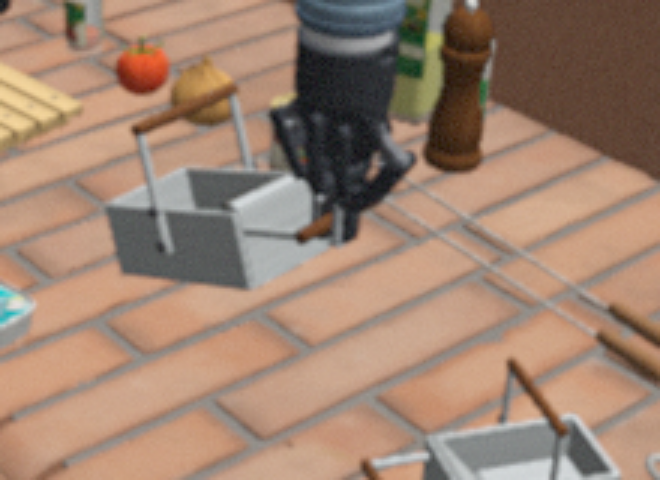

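The tray is tipping on its foot as planned, with the bar in the grip at about (315,225) in the crop.

arm_command(series=[[0, 0, 0, 0, -0.2, -0.34, 0], [0, 0, 0, 0, -0.43, -0.67, 0], [0, 0, 0, 0, -0.66, -0.99, 0], [0, 0, 0, 0, -0.89, -1.31, 0], [0, 0, 0, 0, -1.13, -1.63, 0], [0, 0, 0, 0, -1.37, -1.94, 0], [0, 0, 0, 0, -1.62, -2.25, 0], [0, 0, 0, 0, -1.87, -2.56, 0], [0, 0, 0, 0, -2.13, -2.86, 0], [0, 0, 0, 0, -2.39, -3.16, 0], [0, 0, 0, 0, -2.66, -3.45, 0], [0, 0, 0, 0, -2.94, -3.73, 0]])

```text
time_s: 6.75
position: [0.562, -0.3137, 0.2099]
orientation: [0.998, 0.055, 0.0, 0.0]
ft_force: [0.1, -2.3, -2.7]
finger_gap: 0.0101
grip_force: 58.4
```

arm_command(series=[[0, 0, 0, 0, -0.28, -0.28, 0], [0, 0, 0, 0, -0.56, -0.56, 0], [0, 0, 0, 0, -0.85, -0.83, 0], [0, 0, 0, 0, -1.14, -1.1, 0], [0, 0, 0, 0, -1.44, -1.36, 0], [0, 0, 0, 0, -1.74, -1.62, 0], [0, 0, 0, 0, -2.05, -1.87, 0], [0, 0, 0, 0, -2.36, -2.12, 0], [0, 0, 0, 0, -2.67, -2.36, 0], [0, 0, 0, 0, -2.99, -2.59, 0], [0, 0, 0, 0, -3.31, -2.82, 0], [0, 0, 0, 0, -3.64, -3.04, 0]])

```text
time_s: 7.75
position: [0.558, -0.2775, 0.2403]
orientation: [0.998, 0.055, 0.0, 0.0]
ft_force: [0.0, -2.6, -1.6]
finger_gap: 0.0099
grip_force: 58.4
```

arm_command(series=[[0, 0, 0, 0, -0.33, -0.22, 0], [0, 0, 0, 0, -0.67, -0.43, 0], [0, 0, 0, 0, -1.01, -0.64, 0], [0, 0, 0, 0, -1.35, -0.84, 0], [0, 0, 0, 0, -1.7, -1.03, 0], [0, 0, 0, 0, -2.05, -1.22, 0], [0, 0, 0, 0, -2.05, -1.22, 0], [0, 0, 0, 0, -2.05, -1.22, 0], [0, 0, 0, 0, -2.05, -1.22, 0], [0, 0, 0, 0, -2.05, -1.22, 0], [0, 0, 0, 0, -2.05, -1.22, 0], [0, 0, 0, 0, -2.05, -1.22, 0]])

```text
time_s: 8.75
position: [0.556, -0.258, 0.2526]
orientation: [0.998, 0.055, 0.0, 0.001]
ft_force: [-0.3, -5.6, 5.1]
finger_gap: 0.0096
grip_force: 61.6
```

Run:
```python
from h import *
print(bot.state()["position"])
a=vision.snapshot("scene")[0][180:330,280:500,::-1];b=vision.snapshot("top")[0][170:320,300:520,::-1]
cv2.imwrite("pics/s4.png",cv2.resize(np.vstack([a,b]),None,fx=2,fy=2)[:600])
```

```text
[ 0.55599397 -0.25799672  0.25262819]
```

View pics/s4.png

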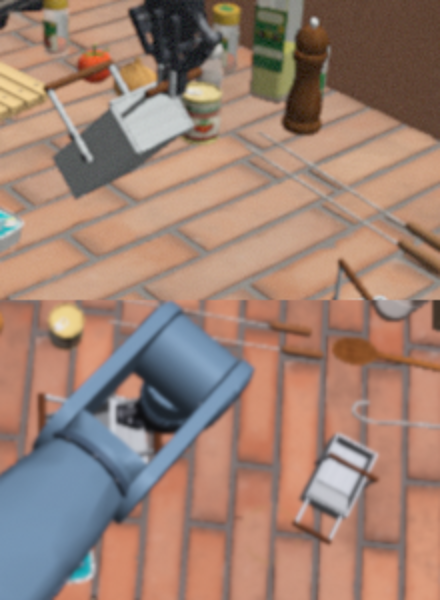

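The tray stands at about 50° on its foot (bar height checks). The stone is hidden from both cameras, so I'll lower it along the same arc.

arm_command(series=[[0, 0, 0, 0, 0.35, 0.19, 0], [0, 0, 0, 0, 0.7, 0.38, 0], [0, 0, 0, 0, 1.04, 0.58, 0], [0, 0, 0, 0, 1.38, 0.79, 0], [0, 0, 0, 0, 2.05, 1.22, 0], [0, 0, 0, 0, 2.7, 1.67, 0], [0, 0, 0, 0, 3.33, 2.14, 0], [0, 0, 0, 0, 3.95, 2.64, 0], [0, 0, 0, 0, 4.55, 3.16, 0], [0, 0, 0, 0, 5.13, 3.7, 0], [0, 0, 0, 0, 5.69, 4.26, 0], [0, 0, 0, 0, 6.24, 4.83, 0]])

```text
time_s: 9.85
position: [0.5624, -0.3193, 0.2024]
orientation: [0.998, 0.055, -0.001, -0.001]
ft_force: [-0.8, 3.0, -2.8]
finger_gap: 0.0096
grip_force: 60.1
```

arm_command(series=[[0, 0, 0, 0, 0.52, 0.6, 0], [0, 0, 0, 0, 1.02, 1.22, 0], [0, 0, 0, 0, 1.5, 1.85, 0], [0, 0, 0, 0, 1.96, 2.49, 0], [0, 0, 0, 0, 2.39, 3.16, 0], [0, 0, 0, 0, 2.8, 3.84, 0], [0, 0, 0, 0, 3.19, 4.53, 0], [0, 0, 0, 0, 3.55, 5.23, 0], [0, 0, 0, 0, 3.89, 5.95, 0], [0, 0, 0, 0, 4.2, 6.68, 0], [0, 0, 0, 0, 4.49, 7.42, 0], [0, 0, 0, 0, 4.49, 7.42, 0]])

```text
time_s: 10.85
position: [0.5671, -0.3645, 0.1278]
orientation: [0.998, 0.055, -0.001, -0.0]
ft_force: [-0.1, 1.6, -1.3]
finger_gap: 0.0098
grip_force: 58.6
```

Run:
```python
from h import *
print(bot.state()["position"]) # expect z .1002 flat
a=vision.snapshot("scene")[0][180:330,280:500,::-1]
cv2.imwrite("pics/s5.png",cv2.resize(a,None,fx=3,fy=3))
```

```text
[ 0.56707024 -0.36452866  0.12778582]
```

View pics/s5.png

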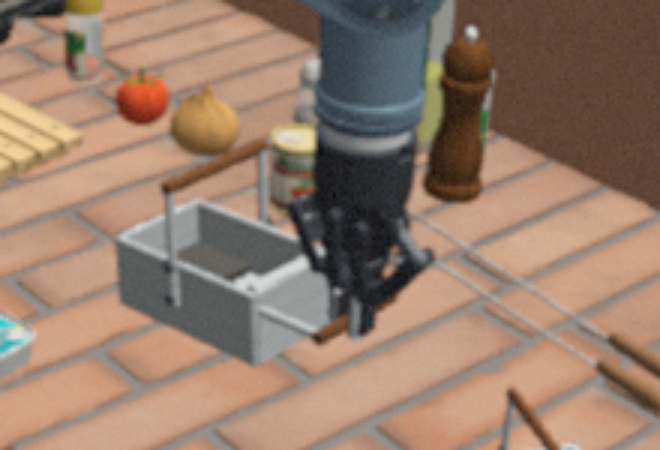

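The stone now lies on the landing, smooth face up, at about (210,260) in the crop. The tray still has about 7° of tilt left.

arm_command(series=[[0, 0, 0, 0, 0.25, 0.7, 0], [0, 0, 0, 0, 0.48, 1.4, 0], [0, 0, 0, 0, 0.65, 2.1, 0], [0, 0, 0, 0, 0.75, 2.5, 0], [0, 0, 0, 0, 0.82, 2.75, 0], [0, 0, 0, 0, 0.82, 2.75, 0], [0, 0, 0, 0, 0.82, 2.75, 0]])

```text
time_s: 11.48
position: [0.5689, -0.3738, 0.1035]
orientation: [0.998, 0.055, 0.001, 0.002]
ft_force: [-2.8, 0.2, 6.0]
finger_gap: 0.01
grip_force: 60.6
```

arm_command(series=[[0, 0, 0, 0, 0, 0, 2], [0, 0, 0, 0, 0, 0, 4], [0, 0, 0, 0, 0, 0, 5.5], [0, 0, 0, 0, 0, 0, 5.5], [0, 0, 0, 0, 0, 0, 5.5], [0, 0, 0, 0, 0, 0, 5.5], [0, 0, 0, 0, 0, -4, 5.5], [0, 0, 0, 0, 0, -8, 5.5], [0, 0, 0, 0, 0, -12, 5.5], [0, 0, 0, 0, 0, -16, 5.5], [0, 0, 0, 0, 0, -18, 5.5], [0, 0, 0, 0, 0, -18, 5.5]])

```text
time_s: 12.48
position: [0.5705, -0.3739, 0.29]
orientation: [0.998, 0.055, 0.004, 0.004]
ft_force: [0.9, -0.5, 0.1]
finger_gap: 0.0549
grip_force: 0.0
```

Run:
```python
from h import *
s=bot.state();print(s["position"])
for n in("scene","top"):
    im,D=vision.snapshot(n)
    if n=="scene": cv2.imwrite("pics/s6.png",cv2.resize(im[180:330,280:500,::-1],None,fx=3,fy=3))
    for l in("bail_bar","tip_bar","foot_edge","stone"):
        z=dict(tip_bar=.048,bail_bar=.134,foot_edge=0,stone=.028)[l]
        for d in vision.mark_of(n,l)[:3]: 
            q=atz(n,d["xy"][0]*640,d["xy"][1]*480,z)
            if q[1]>-.45: print(n,l,round(d["conf"],2),q.round(3))
    P=pc(n,D);x,y,z=P[...,0],P[...,1],P[...,2]
    m=(x>.45)&(x<.65)&(y>-.27)&(y<-.19)&(z>.12)&(z<.15)
    if m.sum()>20:
        q=P[m]; print(n,m.sum(),q.mean(0).round(4),q.min(0).round(3),q.max(0).round(3),cv2.fitLine(q[:,:2].astype(np.float32),cv2.DIST_HUBER,0,.01,.01).ravel())
```

```text
[ 0.57054882 -0.37385728  0.28997447]
scene tip_bar 0.8 [ 0.574 -0.366  0.048]
scene foot_edge 0.7 [ 0.544 -0.146  0.   ]
scene stone 0.48 [ 0.534 -0.195  0.028]
scene 206 [ 0.5521 -0.2275  0.1353] [ 0.497 -0.237  0.12 ] [ 0.616 -0.214  0.143] [ 0.9950306   0.09956969  0.55668217 -0.22756103]
top bail_bar 0.49 [ 0.559 -0.228  0.134]
top stone 0.56 [ 0.539 -0.192  0.028]
top 73 [ 0.5843 -0.2218  0.1392] [ 0.554 -0.229  0.132] [ 0.612 -0.215  0.146] [ 0.99778914  0.06645944  0.57607174 -0.22129136]
```

View pics/s6.png

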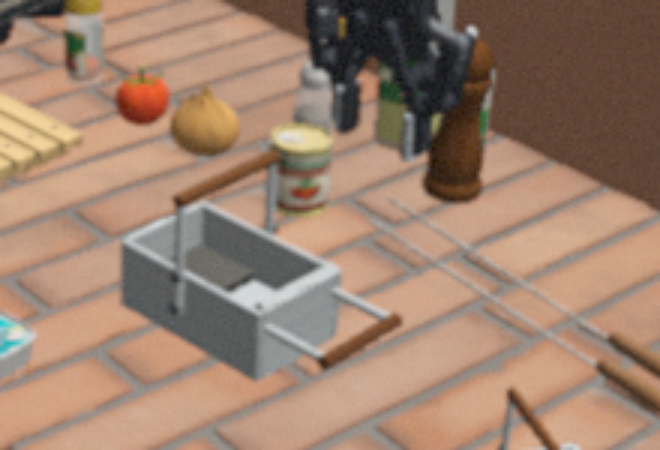

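Tray flat and the stone smooth face up on the landing at about (215,265) in the crop. Next is the bail.

arm_command(series=[[0, 0, 0, 0, -4, 0, 5.5], [0, 0, 0, 0, -8, 0, 5.5], [0, 0, 0, 0, -12, 0, 5.5], [0, 0, 0, 0, -14.7, 0, 5.5], [0, 0, 0, 0, -14.7, 0, 5.5], [0, 0, 0, 0, -14.7, 0, 5.5], [0, 0, 0, 0, -14.7, 2, 5.5], [0, 0, 0, 0, -14.7, 2, 5.5], [0, 0, 0, 0, -14.7, 2, 5.5]])

```text
time_s: 13.73
position: [0.5517, -0.2268, 0.2609]
orientation: [0.999, 0.055, -0.001, -0.001]
ft_force: [0.1, -0.3, -0.0]
finger_gap: 0.055
grip_force: 0.0
```

Run:
```python
from h import *
row([.5555,-.2275,.187],-84)
```

```text
row [-0.1  0.1  0.3] [0.39 0.13 7.39] t 13.7333
```

arm_command(series=[[0, 0, 0.3, 0.4, 0.1, 2, 5.5], [0, 0, 0.3, 0.4, 0.1, 4, 5.5], [0, 0, 0.3, 0.4, 0.1, 6, 5.5], [0, 0, 0.3, 0.4, 0.1, 7.5, 5.5], [0, 0, 0.3, 0.4, 0.1, 7.5, 5.5], [0, 0, 0.3, 0.4, 0.1, 7.5, 5.5], [0, 0, 0.3, 0.4, 0.1, 7.5, 5.5]])

```text
time_s: 14.32
position: [0.557, -0.2275, 0.1885]
orientation: [0.999, 0.052, 0.001, 0.001]
ft_force: [-0.0, -0.3, 0.7]
finger_gap: 0.0554
grip_force: 0.0
```

arm_command(series=[[0, 0, 0, 0, 0, 0, 3], [0, 0, 0, 0, 0, 0, 1.5], [0, 0, 0, 0, 0, 0, 0], [0, 0, 0, 0, 0, 0, 0], [0, 0, 0, 0, 0, 0, 0], [0, 0, 0, 0, 0, 0, 0], [0, 0, 0, 0, 0, 0, 0], [0, 0, 0, 0, 0, 0, 0], [0, 0, 0, 0, 0, 0, 0]])

```text
time_s: 15.07
position: [0.5567, -0.2258, 0.1876]
orientation: [0.999, 0.053, 0.0, -0.0]
ft_force: [-0.2, 5.0, 3.5]
finger_gap: 0.0098
grip_force: 58.6
```

arm_command(series=[[0, 0, 0, 0, 0, -0.4, 0], [0, 0, 0, 0, 0, -1, 0], [0, 0, 0, 0, 0, -2, 0], [0, 0, 0, 0, 0, -3, 0], [0, 0, 0, 0, 0, -4, 0], [0, 0, 0, 0, 0, -5, 0], [0, 0, 0, 0, 0, -6, 0], [0, 0, 0, 0, 0, -7, 0], [0, 0, 0, 0, 0, -8, 0], [0, 0, 0, 0, 0, -8.5, 0], [0, 0, 0, 0, 0, -8.5, 0], [0, 0, 0, 0, 0, -8.5, 0]])

```text
time_s: 16.07
position: [0.5564, -0.2266, 0.2723]
orientation: [0.999, 0.053, 0.0, 0.0]
ft_force: [0.6, 0.2, -7.0]
finger_gap: 0.0098
grip_force: 58.5
```

Run:
```python
from h import *
# bail +5 mm to +x of tray middle; board yaw 96.6
c=np.array([.539,.191]); a=np.radians(96.6); b=c+.005*np.array([np.cos(a),np.sin(a)])
print(b); row([b[0],b[1],.272],-83.4)
a=vision.snapshot("scene")[0][120:320,210:470,::-1]
cv2.imwrite("pics/s7.png",cv2.resize(a,None,fx=3,fy=3))
```

```text
[0.53842531 0.19596686]
row [ 0.  -0.  -0.6] [ 2.660e+00 -4.221e+01  2.000e-02] t 16.0667
```

View pics/s7.png

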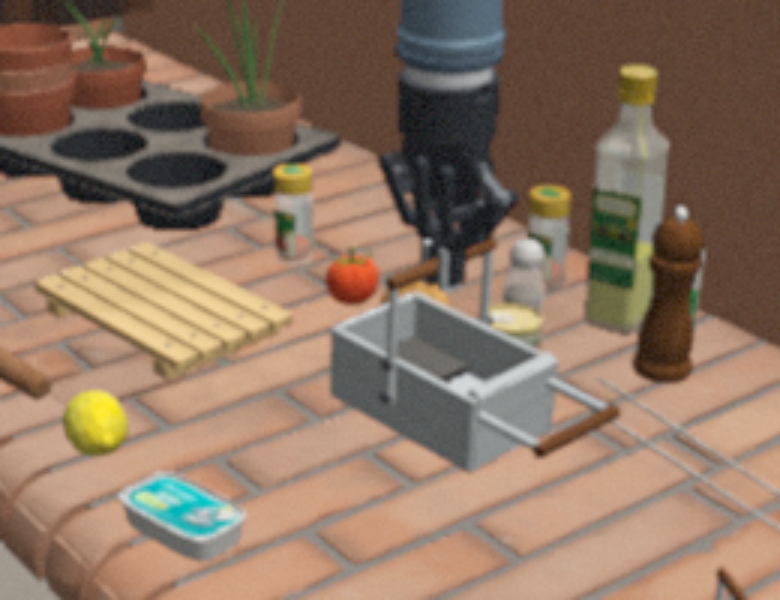

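Held level with the stone on the landing at about (430,357) in the crop, clear of the tomato. I'll carry it gently to the board.

arm_command(series=[[0, 0, 0, 0, -0.3, 0, 0], [0, 0, 0, 0.1, -1, 0, 0], [0, 0, 0, 0.2, -2.1, 0, 0], [0, 0, 0, 0.3, -3.6, 0, 0], [0, 0, 0, 0.4, -5.4, 0, 0], [0, 0, 0, 0.5, -7.4, 0, 0], [0, 0, 0, 0.6, -9.5, 0, 0], [0, 0, 0, 0.7, -11.6, 0, 0], [0, 0, -0.3, 0.9, -13.7, 0, 0], [0, 0, -0.3, 1, -15.8, 0, 0], [0, 0, -0.3, 1.1, -17.9, 0, 0], [0, 0, -0.3, 1.2, -20, 0, 0]])

```text
time_s: 17.12
position: [0.5465, -0.0238, 0.272]
orientation: [0.998, 0.056, -0.0, -0.0]
ft_force: [0.9, -0.6, -6.9]
finger_gap: 0.0097
grip_force: 58.5
```

arm_command(series=[[0, 0, 0, 0.1, -2.1, 0, 0], [0, 0, 0, 0.2, -4.2, 0, 0], [0, 0, 0, 0.4, -6.3, 0, 0], [0, 0, 0, 0.5, -8.4, 0, 0], [0, 0, 0, 0.6, -10.5, 0, 0], [0, 0, -0.3, 0.8, -12.6, 0, 0], [0, 0, -0.3, 0.9, -14.7, 0, 0], [0, 0, -0.3, 1.1, -16.8, 0, 0], [0, 0, -0.3, 1.2, -18.6, 0, 0], [0, 0, -0.3, 1.3, -20.1, 0, 0], [0, 0, -0.3, 1.4, -21.2, 0, 0], [0, 0, -0.3, 1.4, -22, 0, 0]])

```text
time_s: 18.12
position: [0.536, 0.1958, 0.272]
orientation: [0.998, 0.059, -0.0, -0.0]
ft_force: [-0.5, -0.5, -6.7]
finger_gap: 0.01
grip_force: 58.5
```

Run:
```python
from h import *
row([.5385,.196,.2195],-83.4)
```

```text
row [-0.   0.   0.1] [0.25 0.01 5.25] t 18.1167
```

arm_command(series=[[0, 0, 0, 0.2, 0, 0.3, 0], [0, 0, 0, 0.2, 0, 1, 0], [0, 0, 0, 0.2, 0, 2, 0], [0, 0, 0, 0.2, 0, 3, 0], [0, 0, 0, 0.2, 0, 4, 0], [0, 0, 0, 0.2, 0, 4.5, 0], [0, 0, 0, 0.2, 0, 4.8, 0], [0, 0, 0, 0.2, 0, 5.1, 0], [0, 0, 0, 0.2, 0, 5.3, 0], [0, 0, 0, 0.2, 0, 5.4, 0], [0, 0, 0, 0.2, 0, 5.4, 0], [0, 0, 0, 0.2, 0, 5.4, 0]])

```text
time_s: 19.12
position: [0.5391, 0.1941, 0.2185]
orientation: [0.998, 0.058, 0.0, 0.0]
ft_force: [-0.2, -0.1, -5.4]
finger_gap: 0.0099
grip_force: 58.5
```

Run:
```python
from h import *
print(bot.state()["position"])
a=vision.snapshot("scene")[0][120:320,170:430,::-1]
cv2.imwrite("pics/s8.png",cv2.resize(a,None,fx=3,fy=3))
```

```text
[0.53912983 0.19405427 0.21848298]
```

View pics/s8.png

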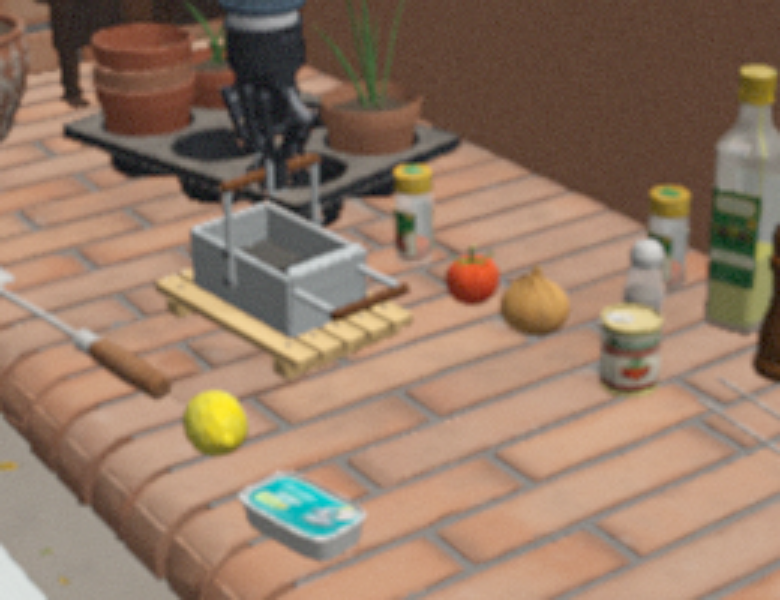

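The tray (at about (280,265) in the crop) is centred over the board and almost touching it, since 5.4 N is still carried. I'll lower it the last millimetre or two, release and back off upwards.

arm_command(series=[[0, 0, 0, 0, 0, 0.1, 0], [0, 0, 0, 0, 0, 0.15, 0], [0, 0, 0, 0, 0, 0.15, 0], [0, 0, 0, 0, 0, 0.15, 0]])

```text
time_s: 19.5
position: [0.5393, 0.1949, 0.2178]
orientation: [0.998, 0.058, 0.001, -0.001]
ft_force: [-3.0, 4.7, 2.5]
finger_gap: 0.0101
grip_force: 59.5
```

arm_command(series=[[0, 0, 0, 0, 0, 0, 2], [0, 0, 0, 0, 0, 0, 4], [0, 0, 0, 0, 0, 0, 5.5], [0, 0, 0, 0, 0, 0, 5.5], [0, 0, 0, 0, 0, 0, 5.5], [0, 0, 0, 0, 0, 0, 5.5], [0, 0, 0, 0, 0, -3, 5.5], [0, 0, 0, 0, 0, -6, 5.5], [0, 0, 0, 0, 0, -9, 5.5], [0, 0, 0, 0, 0, -12, 5.5], [0, 0, 0, 0, 0, -12, 5.5], [0, 0, 0, 0, 0, -12, 5.5]])

```text
time_s: 20.5
position: [0.5398, 0.1941, 0.339]
orientation: [0.998, 0.058, 0.002, -0.0]
ft_force: [0.9, 0.4, -0.4]
finger_gap: 0.0548
grip_force: 0.0
```

Run:
```python
from h import *
print(bot.state()["position"])
im,D=vision.snapshot("scene")
cv2.imwrite("pics/s9.png",cv2.resize(im[120:320,170:430,::-1],None,fx=3,fy=3))
for l,z in(("bail_bar",.164),("tip_bar",.078),("foot_edge",.03),("stone",.058)):
    for d in vision.mark_of("scene",l)[:3]:
        q=atz("scene",d["xy"][0]*640,d["xy"][1]*480,z)
        if q[1]>-.1: print(l,round(d["conf"],2),q.round(3))
```

```text
[0.53984537 0.19410572 0.33898619]
bail_bar 0.98 [0.536 0.195 0.164]
tip_bar 0.91 [0.551 0.042 0.078]
foot_edge 0.95 [0.532 0.274 0.03 ]
stone 0.4 [0.521 0.221 0.058]
```

View pics/s9.png

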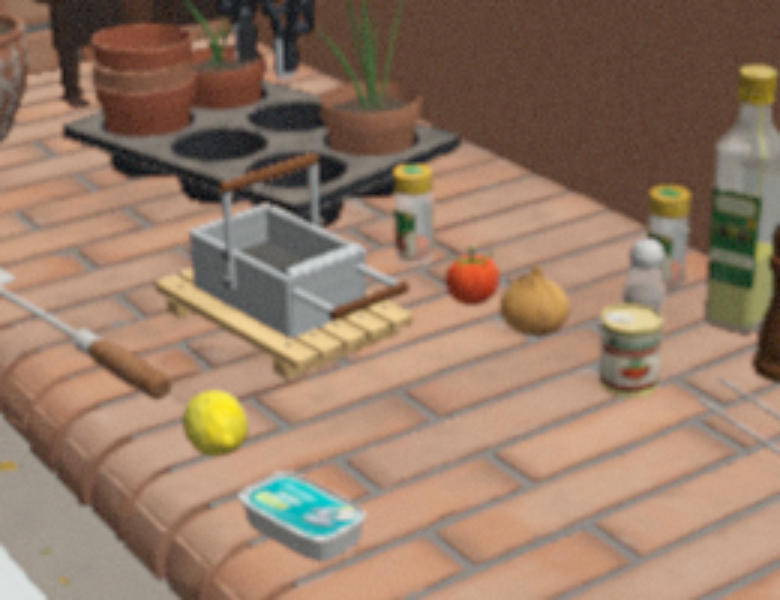

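The tray stands released and centred on the board at about (280,270) in the crop. The stone is on its landing and the gripper is clear above.

```bash
python3 -c "
from h import *
print(workorder.sign_off())"
```

```text
the job is handed in; nothing more can be done
None
```

The job is handed in (no verdict was returned): by the last picture the stone lies smooth side up, so ribs down, on the landing, and the tray stands released on the slatted board, lengthwise and within a few millimetres of its centre, at about 20 s of the 64 s allowed.

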